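# Check-weigh a reagent bottle under the balance's draught shield

## Task

Weigh the reagent bottle: slide the balance's top draught door fully open, stand the bottle upright and gently on the centre of the weighing pan, then slide the door fully shut over it. The reagent bottle is the tallest of the three bottles standing together near the front of the bench, to the left of the balance and in front of the round centrifuge; leave everything else where it is.

Things in the scene. Friction and masses are not known exactly. Their poses are not given: they have to be found in the camera images.
- balance: Fixed white balance, 377 x 220 x 162 mm, clear chamber with sliding top door. Origin on the bench under the pan's axis; x runs from its front (sloping console, -145 mm) to its rear (+232), y to its left, z up. Chamber inner faces x = -72, +88, y = +-100 mm; side walls and tracks 162 mm high, front wall 153, floor 50. Rear housing from x = +88, 152 mm high; the open door lies over it.
- shield_door (a joint): Sliding top door, m: 0 = shut (front stop), 0.142 = fully open (rear stop), grows along the balance's +x. Stays where left; friction 1.5 N, damping 6 N s/m. Framed clear panel 163 x 198 mm, upper face 161 mm over the bench; fully open it leaves the chamber clear from x = -72 to +65 mm of the balance's frame. Starts shut or up to 25 mm ajar.
- door_bar (a point): Middle of the top of the black finger bar on the door, 183 mm over the bench (axes as the balance's). The bar is 13 mm thick along the sliding direction x, 70 mm long along y, 22 mm high above the door; pinch it from above across its 13 mm, or push it from either side. It lies 66 mm in front of the pan's axis with the door shut, 76 mm behind it fully open.
- pan_top (a point): Centre of the upper face of the round steel weighing pan, 90 mm in diameter, 62 mm over the bench when empty (axes as the balance's). The closed door's underside is 93 mm above it.
- weighing_pan (a joint): How far the pan is pressed down, m: it stands on a spring of 1500 N/m, 0 to 0.006 (overload stop); the bottle alone presses it 0.5 to 0.9 mm.
- reagent_bottle: Loose amber bottle with closed black cap, 44 mm in diameter, 92 mm high, 0.07 to 0.14 kg: straight body up to about 55 mm, shoulder above. Origin at the centre of its underside, z up. Tallest of the three bottles near the front of the bench, left of the balance. Gripped high on the straight body, it can be set on the pan with the gripper's body above the chamber walls.
- dropper_bottle_1: Bystander: small dropper bottle, 27 mm in diameter, 66 mm high, standing; origin under its centre.
- dropper_bottle_2: Bystander: a second dropper bottle of the same size.
- pen: Bystander: pen lying on the bench, 143 mm long (its y), 9 mm thick.
- bench_timer: Bystander: bench timer lying on its back, 60 x 66 x 19 mm.
- test_plate: Bystander: flat test plate, 135 x 52 x 5 mm.
There are look-alikes about, which are no part of the job. What is shaped like the reagent_bottle but pink or yellow is not meant.

How it is judged:
On the way, in this order (a step that is already met when the one before it is completed fails the run):
1. the draught door is slid open (within 20 mm of its rear stop) (value of joint shield_door above 0.122 m), for 0.2 s.
2. the bottle stands released on the middle of the pan, the door still open (horizontal distance between reagent_bottle and pan_top below 0.02 m and z of reagent_bottle in the frame of pan_top between -0.006 and 0.006 m and angle between reagent_bottle's own z axis and vertical below 0.1 rad and contact force between reagent_bottle and the fingers below 0.1 N and contact force between reagent_bottle and weighing_pan above 0.3 N and value of joint shield_door above 0.06 m), for 0.2 s.
At the end, for the whole second after the job is handed in: The bottle stands upright (within 0.1 rad), released and at rest on the pan, its axis within 20 mm of the pan's centre, and the draught door is shut to within 4 mm of its front stop (horizontal distance between reagent_bottle and pan_top below 0.02 m and z of reagent_bottle in the frame of pan_top between -0.006 and 0.006 m and angle between reagent_bottle's own z axis and vertical below 0.1 rad and contact force between reagent_bottle and the fingers below 0.1 N and value of joint shield_door below 0.004 m and linear speed of reagent_bottle below 0.02 m/s and contact force between reagent_bottle and weighing_pan above 0.3 N); the robot touches nothing.
It fails at once if the pan is pressed onto its overload stop (more than about 8 N) (value of joint weighing_pan above 0.0055 m).
It fails at once if the bottle is tipped by more than 0.6 rad (angle between reagent_bottle's own z axis and vertical above 0.6 rad).
It fails at once if a bystander is displaced by more than 40 mm (distance of any of dropper_bottle_1, dropper_bottle_2, pen, bench_timer, test_plate from where it was at the start of the episode above 0.04 m).
It also fails if it takes over 72 s, if anything falls off the work surface, if the arm or the gripper's body presses on something with over 40 N, if the wrist force passes 120 N, or if a joint passes its speed limit or range.

## Robot

A 7-joint arm with a two-finger parallel gripper is mounted at the origin on a cart in front of the work surface, level with it; the furniture and walls round the work are solid. World frame = base frame: x ahead of the robot, y to its left, z up, the work surface at z = 0. Lengths are in m, angles in rad, forces in N, time in s.
With the tool pointing down it reaches from about 0.4 to 0.875 m from the base axis. Payload 6.5 kg.
Tool frame: the origin (TCP) lies where the fingers leave the gripper's body, on its centre line; the fingertips stand 64 mm ahead of it and the grasp point (between the pads) lies 45 mm ahead of it; z points along the fingers, y is the direction in which the jaws open and shut (so a half turn about z gives the same grasp; the last joint's range is limited). The gripper opens to 88 mm and grips with 3 to 60 N. Pads are 18 mm wide; open, the fingers measure 123 mm over their backs; the gripper's body (75 mm by 187 mm) begins 45 mm behind the grasp point.
Start: joints at [-1.259, 0.536, -0.004, 1.538, 0.003, 1.067, -0.071], TCP at [0.24, 0.604, 0.303] pointing down, gripper open.
Joint ranges: [-2.7, 2.7], [-0.37, 2.16], [-1.27, 1.26], [0.24, 2.4], [-1.31, 4.45], [0.19, 1.91], [-2.76, 2.76]. Speed limits (rad/s): [2.39, 2.39, 3.14, 3.14, 3.14, 3.14, 3.14].

## Interface

Orientations are given as a 3x3 rotation matrix whose columns are the frame's x, y, z axes.
In Python, from cell import manip gives the robot as it stands. Calls block until the motion is done:
- manip.movep(position, orientation): joint-space move of the TCP to a pose.
- manip.movel(position, rot=None, max_speed=0.15, f_stop=None): straight line of the TCP; rot=None keeps the orientation; max_speed is the mean speed in m/s. With f_stop (N) it stops when the force on the tool has changed by that much, and returns True; else False.
- manip.move_j(angles): joint-space move.
- manip.move_gripper(opening): finger opening in m; the grip force is fixed at half the most; returns when the fingers have stopped.
- manip.sleep(seconds).
- manip.ik(position, orientation): joint angles nearest the present ones, or None.
- manip.get_obs(): the state.
- manip.snapshot(name): name is "side" or "top" or "wrist"; returns the picture (384x512x3 uint8, red, green, blue); there is no depth.
- manip.calibration(name): a dict with "fx", "fy", "cx", "cy" (pixels), "k1" (the pictures are not rectified: a ray, as slopes to the right and down, at radius r is drawn at 1 + k1 r^2 times it, then the intrinsics apply), "position" and "attitude" of the camera in the world; the wrist camera has in their place "hand_eye" (4x4, takes a point from camera to tool coordinates, whose origin is the TCP and whose axes are the flange's). Camera axes: x right, y up, looking along -z (the intrinsics and any distortion apply to the point x, -y, -z); pixel columns grow to the right and rows downward; lengths in m; the calibration is good to about 2 mm. A picture is of the moment at which its call begins: read the wrist's pose just before it. calibration takes no time and is no camera call.
A pose or a line that the arm cannot do raises manip.PlanningError and nothing moves.
- manip.close_job(): hands the job in, once; it reports no verdict.
Trained networks look in the newest picture that a camera, given by its name, has taken for a name from the list of things; names that differ only in an ending like _2 or _b are one class to them, and where a whole thing is asked for, a point or a joint stands for the part that bears it (a point fixed in the world has none). Each returns a list of dicts, best first, with "p" (0 to 1); they miss things now and then, are a little off and sometimes report something else, mostly with a low value. They report only what shows in the picture. A call takes as long as a camera call. They do not tell look-alikes from the thing itself.
- manip.trace(query, camera): "pixels" (384x512 bool, what is visible of it) and "xy" ([column, row] in pixels, amid what is visible of it).
The state is a dict: "time_s": time; "joint_pos": joint angles; "qd": joint speeds; "effort": joint torques, N m; "tcp_pos": TCP position; "orientation": TCP orientation; "force": force on the tool from outside, world axes, zero at the start; "wrist_torque": the same for the moment, N m; "gripper_width": finger opening in m.
Only numpy, scipy, OpenCV 4.12 (cv2) and the standard library are available. Lean on these libraries where they do the work, as an engineer would, in place of code of your own. Each camera call takes 0.05 s, during which the arm holds its last target.

## Working session

There is one attempt and no reset: what is moved stays moved. The work goes in short steps, each a Python script; the robot and the scene stay as the last script left them, time stands still between calls to the robot, and variables do not carry over. Pictures are saved under pics/ and viewed, and the job is handed in when it is done.

```bash
ls; mkdir -p pics; python3 - <<'E'
from cell import manip
import cv2
for n in ["side","top","wrist"]:
    im=manip.snapshot(n); cv2.imwrite(f"pics/{n}0.png",cv2.cvtColor(im,cv2.COLOR_RGB2BGR)); print(n,manip.calibration(n))
    for q in ["reagent_bottle","door_bar","pan_top","balance","dropper_bottle_1"]:
        print(q,[(round(d["p"],2),[round(float(v)) for v in d["xy"]],int(d["pixels"].sum())) for d in manip.trace(q,n)])
o=manip.get_obs();print(o["time_s"],o["orientation"],o["force"])
E
```

```text
pics
side {'fx': 423.80644735419185, 'fy': 423.80644735419185, 'cx': 256.30533561155784, 'cy': 190.49530568238504, 'k1': 0.0505174926018722, 'position': array([0.35278842, 1.39350432, 0.79951509]), 'attitude': array([[-0.99600274,  0.01315511, -0.08834864],
       [-0.08560422, -0.42299459,  0.90207954],
       [-0.02550404,  0.90603671,  0.4224299 ]])}
reagent_bottle [(0.72, [258, 258], 343), (0.62, [281, 278], 356), (0.56, [246, 248], 312)]
door_bar [(0.92, [240, 185], 931)]
pan_top []
balance []
dropper_bottle_1 [(0.59, [238, 279], 135), (0.53, [231, 259], 151)]
top {'fx': 377.6216013137871, 'fy': 377.6216013137871, 'cx': 257.81102482455805, 'cy': 201.18808786097995, 'k1': -0.08539451317315282, 'position': array([ 0.32820067, -0.01960023,  1.37161459]), 'attitude': array([[ 0.02467854,  0.99230397, -0.12134166],
       [-0.99956328,  0.02251921, -0.01913485],
       [-0.01625507,  0.12176089,  0.99242635]])}
reagent_bottle [(0.73, [156, 232], 174), (0.55, [178, 208], 162), (0.43, [204, 194], 137)]
door_bar [(0.76, [264, 183], 3058)]
pan_top []
balance [(0.58, [265, 178], 7357)]
dropper_bottle_1 [(0.66, [155, 193], 56)]
wrist {'fx': 272.64282356649386, 'fy': 272.64282356649386, 'cx': 257.80193120198413, 'cy': 191.64781743529764, 'k1': 0.02216195307184196, 'hand_eye': array([[ 2.25561374e-04,  9.65998190e-01,  2.58548731e-01,
         6.69030765e-02],
       [ 9.99999965e-01, -2.53646514e-04,  7.52690108e-05,
        -4.03504635e-06],
       [ 1.38289712e-04,  2.58548705e-01, -9.65998213e-01,
        -8.13227258e-02],
       [ 0.00000000e+00,  0.00000000e+00,  0.00000000e+00,
         1.00000000e+00]])}
reagent_bottle []
door_bar []
pan_top []
balance []
dropper_bottle_1 []
0.9 [[-9.29497731e-01  3.68827827e-01  4.56741607e-05]
 [ 3.68827829e-01  9.29497731e-01  2.20619903e-05]
 [-3.43169528e-05  3.73524714e-05 -9.99999999e-01]] [-0.64647766  0.86110602 -0.36190762]
```

View pics/side0.png

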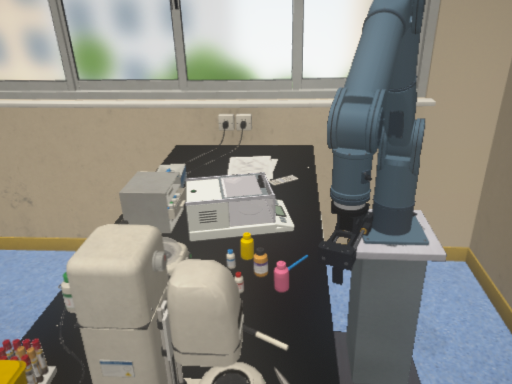

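View pics/top0.png

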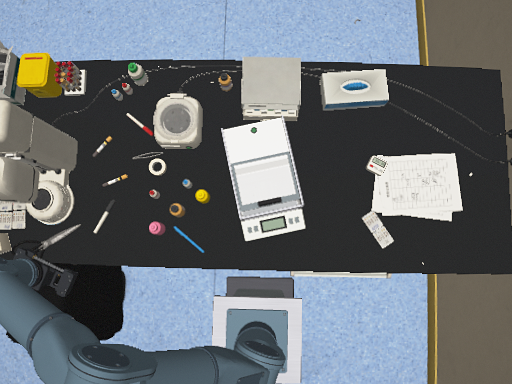

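View pics/wrist0.png

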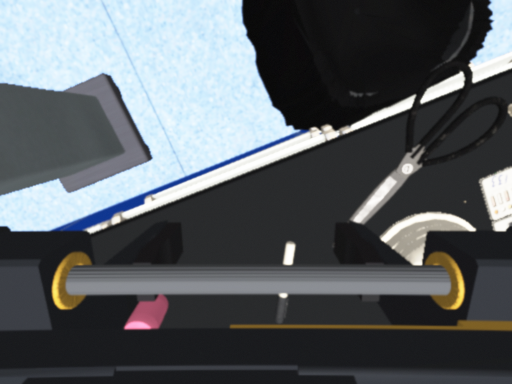

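```bash
python3 - <<'E'
import cv2
a=cv2.imread("pics/top0.png")
x=cv2.resize(a[165:250,130:215],None,fx=5,fy=5,interpolation=cv2.INTER_CUBIC)
y=cv2.resize(a[110:250,215:315],None,fx=3,fy=3,interpolation=cv2.INTER_CUBIC)
import numpy as np
c=np.zeros((425,740,3),np.uint8);c[:425,:425]=x;c[:420,430:730]=y
cv2.imwrite("pics/crop0.png",c)
E
cat > h.py <<'E'
import numpy as np, cv2
from cell import manip
def ray(name,px,obs=None):
    c=manip.calibration(name)
    K=np.array([[c["fx"],0,c["cx"]],[0,c["fy"],c["cy"]],[0,0,1.]])
    u=cv2.undistortPoints(np.array([[px]],float),K,np.array([c["k1"],0,0,0,0]))[0,0]
    d=np.array([u[0],-u[1],-1.])
    if name=="wrist":
        o=obs; H=c["hand_eye"]; R=np.array(o["orientation"])
        return np.array(o["tcp_pos"])+R@H[:3,3], R@H[:3,:3]@d
    return np.array(c["position"]), np.array(c["attitude"])@d
def atz(name,px,z,obs=None):
    p,d=ray(name,px,obs); return p+d*(z-p[2])/d[2]
def proj(name,P,obs=None):
    c=manip.calibration(name)
    if name=="wrist":
        H=c["hand_eye"];R0=np.array(obs["orientation"]);p=np.array(obs["tcp_pos"])+R0@H[:3,3];R=R0@H[:3,:3]
    else: p=np.array(c["position"]);R=np.array(c["attitude"])
    q=R.T@(np.array(P)-p); s=np.array([q[0],-q[1]])/-q[2]
    s=s*(1+c["k1"]*(s@s)); return np.array([c["fx"]*s[0]+c["cx"],c["fy"]*s[1]+c["cy"]])
def save(im,f,s=1.5): cv2.imwrite(f,cv2.resize(cv2.cvtColor(im,cv2.COLOR_RGB2BGR),None,fx=s,fy=s,interpolation=cv2.INTER_CUBIC))
E
python3 - <<'E'
from h import *
np.set_printoptions(precision=4,suppress=True)
print("amber mid top", atz("top",(178,210),.046), "side",atz("side",(261,262),.046))
print("amber cap top", atz("top",(178,207),.092), "side cap",atz("side",(261,250),.09))
E
```

```text
amber mid top [0.4523 0.2887 0.046 ] side [0.4512 0.3042 0.046 ]
amber cap top [0.4583 0.2785 0.092 ] side cap [0.4502 0.3047 0.09  ]
```

View pics/crop0.png

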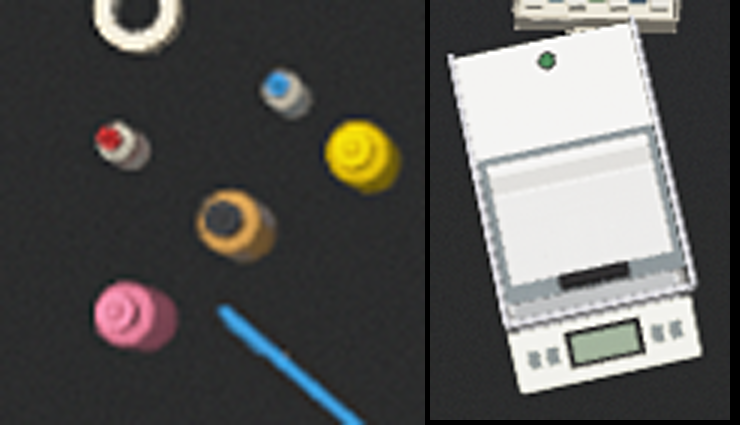

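```bash
python3 - <<'E'
from h import *
np.set_printoptions(precision=4,suppress=True)
B=atz("top",(174.4,209),.092);print("cap",B,"side px",proj("side",B))
print("bar",atz("top",(270.3,202),.183))
print("droppers",atz("top",(151.5,192.5),.066),atz("top",(185,182),.066))
# balance yaw from right/left wall edges, crop coords
f=lambda x,y:((x-430)/3+215,y/3+110)
l1,l2=atz("top",f(483,165),.162),atz("top",f(510,325),.162)
r1,r2=atz("top",f(655,128),.162),atz("top",f(692,288),.162)
for a,b in((l1,l2),(r1,r2),):print(a,b,np.degrees(np.arctan2(*(a-b)[1::-1])))
psi=np.radians(11)
yv=np.array([-np.sin(psi),np.cos(psi),0]);z=np.array([0,0,-1.]);R=np.c_[np.cross(yv,z),yv,z]
p=np.array([B[0]-.08,B[1],.33])
print(manip.ik(p,R))
try:
    manip.movep(p,R)
    o=manip.get_obs();im=manip.snapshot("wrist");save(im,"pics/w1.png")
    print(o["time_s"],o["tcp_pos"],[(round(d["p"],2),d["xy"],int(d["pixels"].sum())) for d in manip.trace("reagent_bottle","wrist")], proj("wrist",B,o))
except manip.PlanningError as e: print(e)
E
```

```text
cap [0.4512 0.2907 0.092 ] side px [261.0218 246.926 ]
bar [ 0.4718 -0.0363  0.183 ]
droppers [0.5102 0.3821 0.066 ] [0.5502 0.2642 0.066 ]
[0.5935 0.089  0.162 ] [0.4194 0.0542 0.162 ] 11.287111793404042
[ 0.6389 -0.0979  0.162 ] [ 0.4637 -0.14    0.162 ] 13.513634880427583
[-0.7403  0.1986 -0.0224  1.964   0.0053  0.979   0.9976]
2.1833 [0.371  0.2918 0.3301] [(0.84, [308.0, 189.6], 1079), (0.66, [189.5, 238.9], 744), (0.61, [248.6, 221.5], 1145)] [244.4464 237.1055]
```

View pics/w1.png

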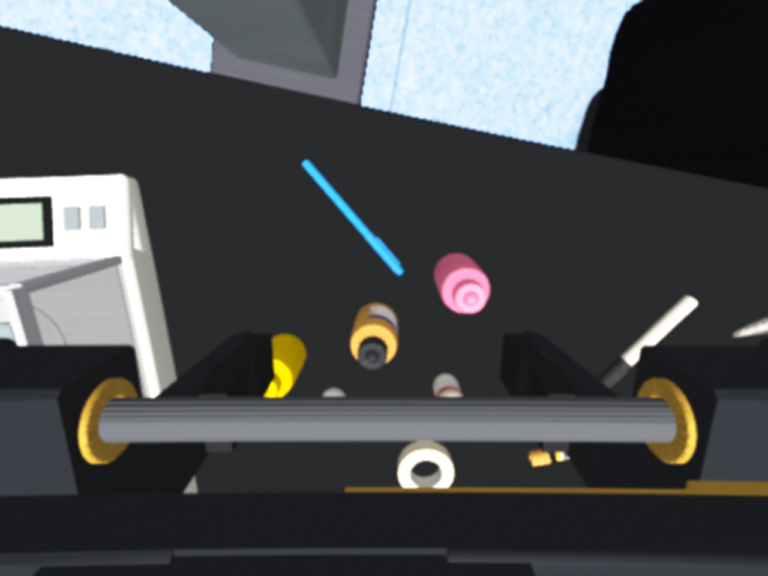

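```bash
python3 - <<'E'
from h import *
np.set_printoptions(precision=4,suppress=True)
o=manip.get_obs()
print("cap wrist",atz("wrist",(248,234.7),.092,o))
R=np.array(o["orientation"])
for p in ([.52,-.03,.42],[.50,-.03,.38]):
  try:
    manip.movep(np.array(p),R)
    o=manip.get_obs();im=manip.snapshot("wrist");save(im,"pics/w2.png")
    print(o["time_s"],o["tcp_pos"],proj("wrist",[.4718,-.0363,.183],o))
    for q in ["door_bar","pan_top","balance","shield_door"]:
      print(q,[(round(d["p"],2),d["xy"],int(d["pixels"].sum())) for d in manip.trace(q,"wrist")])
    break
  except manip.PlanningError as e: print(e)
E
```

```text
cap wrist [0.4468 0.2946 0.092 ]
3.65 [ 0.5199 -0.0284  0.4195] [258.6273 135.1707]
door_bar [(0.7, [259.9, 186.8], 18709)]
pan_top []
balance [(0.82, [267.0, 171.5], 35279)]
shield_door [(0.61, [261.0, 189.2], 18474)]
```

View pics/w2.png

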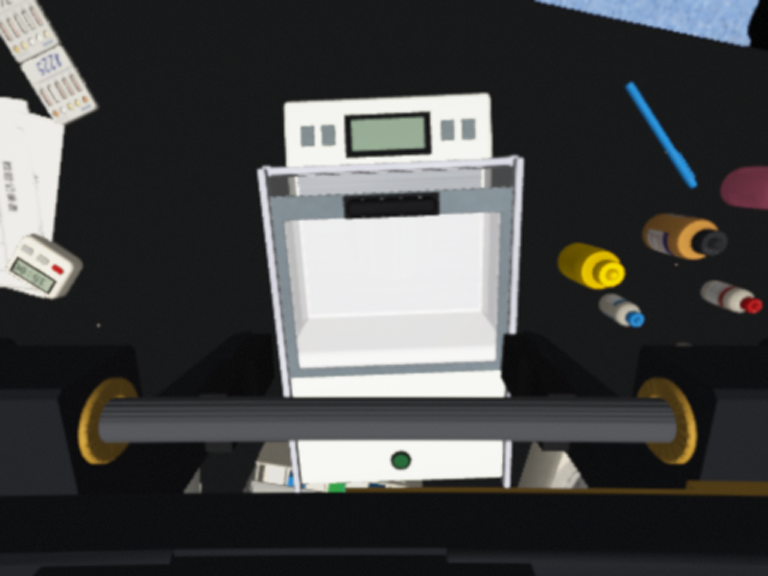

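```bash
python3 - <<'E'
from h import *
im=manip.snapshot("wrist");np.save("w2.npy",im)
c=im[55:325,160:365]
c=cv2.resize(c,None,fx=2.9,fy=2.2,interpolation=cv2.INTER_CUBIC) if 0 else cv2.resize(c,None,fx=2.2,fy=2.2,interpolation=cv2.INTER_CUBIC)
e=np.clip((c.astype(float)-200)*4.6,0,255).astype(np.uint8)
print(c.shape)
out=np.hstack([c[:,:400],e[:,:400]])[:600]
cv2.imwrite("pics/w2c.png",cv2.cvtColor(out,cv2.COLOR_RGB2BGR))
c=cv2.resize(im[95:160,165:355],None,fx=4.2,fy=4.2,interpolation=cv2.INTER_CUBIC)
cv2.imwrite("pics/w2d.png",cv2.cvtColor(c,cv2.COLOR_RGB2BGR))
E
```

```text
(594, 451, 3)
```

View pics/w2c.png

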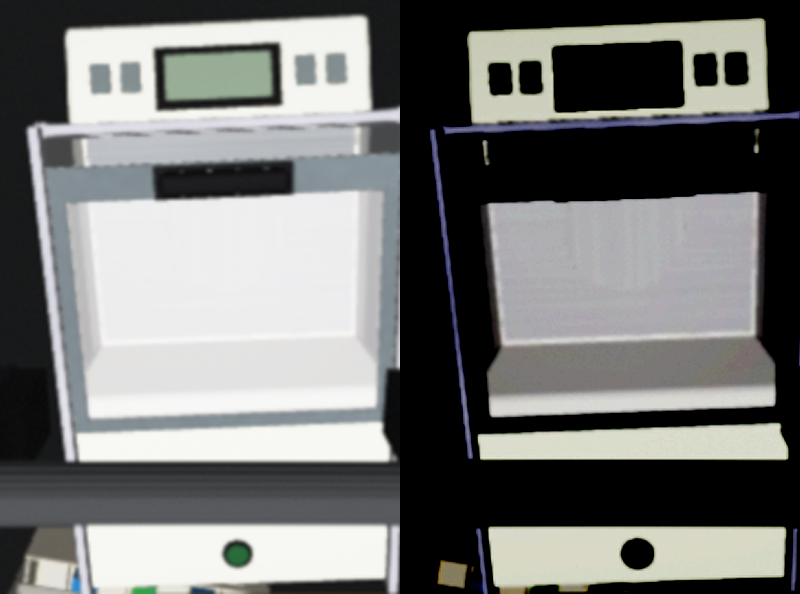

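View pics/w2d.png

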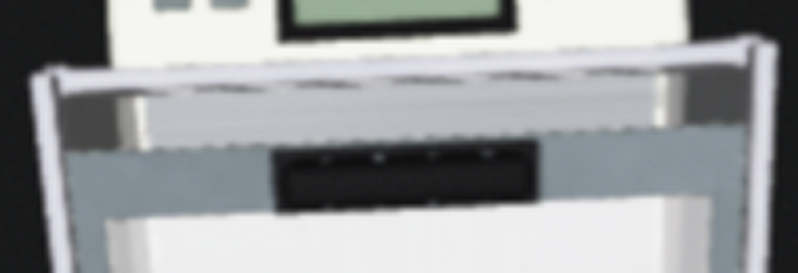

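```bash
python3 - <<'E'
from h import *
np.set_printoptions(precision=4,suppress=True)
o=manip.get_obs()
d=lambda x,y:(165+x/4.2,95+y/4.2); c=lambda x,y:(160+x/2.2,55+y/2.2)
W=lambda p,z:atz("wrist",p,z,o)
a,b=W(d(33,75),.162),W(d(776,42),.162);v=b-a
print("front corners",a,b,np.linalg.norm(v),np.degrees(np.arctan2(-v[0],v[1])))
l=W(c(68,460),.162);v=l-a;print("left wall",l,np.degrees(np.arctan2(v[1],v[0])))
for p in [(275,152),(540,142),(540,203),(275,213)]:print("bar",W(d(*p),.183))
# door front edge, z .161
e,f=W(d(68,152),.161),W(d(745,125),.161);print("door front",e,f)
# console front corners
for p in [(66,30),(367,17)]:
  for z in (0.03,.05):print("console",z,W(c(*p),z))
for p in [(77,433),(389,424)]:print("housing front",W(c(*p),.152))
for p in [(86,585),(390,580)]:print("housing rear",W(c(*p),.152))
E
```

```text
front corners [ 0.4676 -0.1423  0.162 ] [0.4182 0.0619 0.162 ] 0.21002483658957588 13.586589445137099
left wall [ 0.6628 -0.0948  0.162 ] 13.65804088962216
bar [ 0.4739 -0.0696  0.183 ]
bar [0.4574 0.0003 0.183 ]
bar [0.4733 0.004  0.183 ]
bar [ 0.49   -0.0669  0.183 ]
door front [ 0.4869 -0.1303  0.161 ] [0.4417 0.0599 0.161 ]
console 0.03 [ 0.4004 -0.1621  0.03  ]
console 0.05 [ 0.4027 -0.157   0.05  ]
console 0.03 [0.35   0.0488 0.03  ]
console 0.05 [0.3544 0.045  0.05  ]
housing front [ 0.6489 -0.0933  0.152 ]
housing front [0.6042 0.1005 0.152 ]
housing rear [ 0.7609 -0.0714  0.152 ]
housing rear [0.7166 0.1318 0.152 ]
```

```bash
cat >> h.py <<'E'
np.set_printoptions(precision=4,suppress=True)
psi=np.radians(13.6); ORG=np.array([.5145,-.0235,0])
bx=np.array([np.cos(psi),np.sin(psi),0]); by=np.array([-np.sin(psi),np.cos(psi),0]); zz=np.array([0,0,-1.])
RB=np.c_[np.cross(by,zz),by,zz]
def b2w(x,y,z): return ORG+x*bx+y*by+np.array([0,0,z])
def w2b(p): d=np.array(p)-ORG; return np.array([d@bx,d@by,d[2]])
def st(t=""):
    o=manip.get_obs(); print(t,"t",round(o["time_s"],2),"tcp_b",w2b(o["tcp_pos"]),"F",np.array(o["force"]),"w",round(o["gripper_width"],4)); return o
E
python3 - <<'E'
from h import *
manip.move_gripper(0.0)
manip.movep(b2w(-.085,0,.30),RB); st()
print(manip.movel(b2w(-.085,0,.232),max_speed=.1,f_stop=8)); st("down")
print(manip.movel(b2w(.045,0,.232),max_speed=.08,f_stop=12)); st("pushed")
save(manip.snapshot("wrist"),"pics/w3.png");save(manip.snapshot("top"),"pics/t3.png")
E
```

```text
t 5.9 tcp_b [-0.0835 -0.0002  0.3011] F [0.2226 0.5662 0.3903] w 0.0003
False
down t 6.73 tcp_b [-0.0844 -0.0002  0.2325] F [-0.4453 -0.9146  1.2292] w 0.0004
False
pushed t 8.51 tcp_b [0.0449 0.0001 0.2321] F [-1.1225  0.3712 -0.148 ] w 0.0005
```

View pics/w3.png

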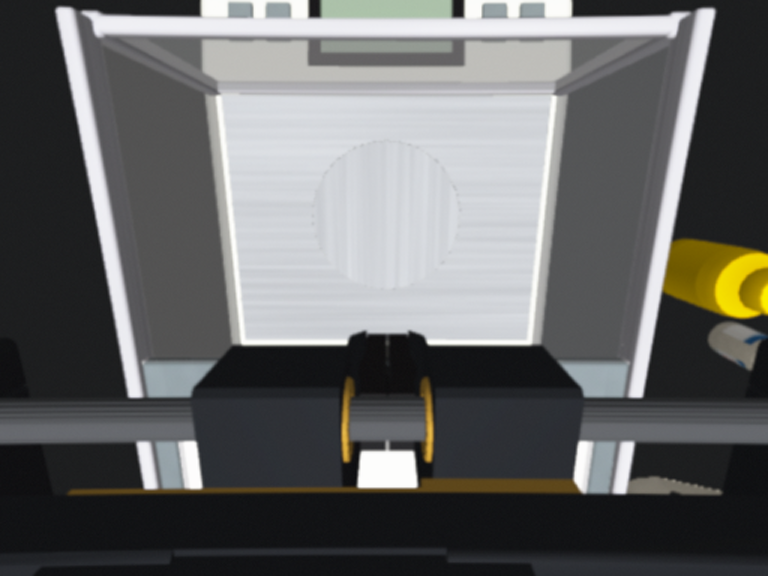

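```bash
python3 - <<'E'
from h import *
o=manip.get_obs()
P=[atz("wrist",(x/1.5,y/1.5),.062,o) for x,y in [(387,139),(387,290),(313,214),(461,214)]]
for p in P: print(p,w2b(p))
print("mean",np.mean(P,0),w2b(np.mean(P,0)))
print(manip.movel(b2w(.078,0,.232),max_speed=.03,f_stop=8)); st("stop")
save(manip.snapshot("top"),"pics/t4.png")
E
```

```text
[ 0.4721 -0.033   0.062 ] [-0.0434  0.0007  0.062 ]
[ 0.5602 -0.0117  0.062 ] [0.0472 0.0007 0.062 ]
[ 0.5243 -0.0666  0.062 ] [-0.0006 -0.0442  0.062 ]
[0.5032 0.0207 0.062 ] [-0.0006  0.0456  0.062 ]
mean [ 0.5149 -0.0227  0.062 ] [0.0006 0.0007 0.062 ]
True
stop t 9.27 tcp_b [0.0612 0.0001 0.2313] F [0.3811 0.5944 0.7132] w 0.0004
```

```bash
python3 - <<'E'
from h import *
manip.movel(b2w(.04,0,.235),max_speed=.1)
manip.movel(b2w(.02,0,.32),max_speed=.25)
B=np.array([.449,.2925,0])
manip.movep(B-.07*bx+[0,0,.25],RB)
o=st(); im=manip.snapshot("wrist");save(im,"pics/w5.png")
save(manip.snapshot("top"),"pics/t5.png")
for d in manip.trace("reagent_bottle","wrist"):
    ys,xs=np.nonzero(d["pixels"]);print(round(d["p"],2),d["xy"],xs.min(),xs.max(),ys.min(),ys.max())
print(proj("wrist",B+[0,0,.092],o),proj("wrist",B,o))
E
```

```text
t 11.46 tcp_b [-0.0587  0.3214  0.2499] F [0.9275 0.618  1.4184] w 0.0004
0.89 [338.0, 202.6] 310 362 177 229
[258.7506 263.0062] [258.5548 226.8129]
```

View pics/w5.png

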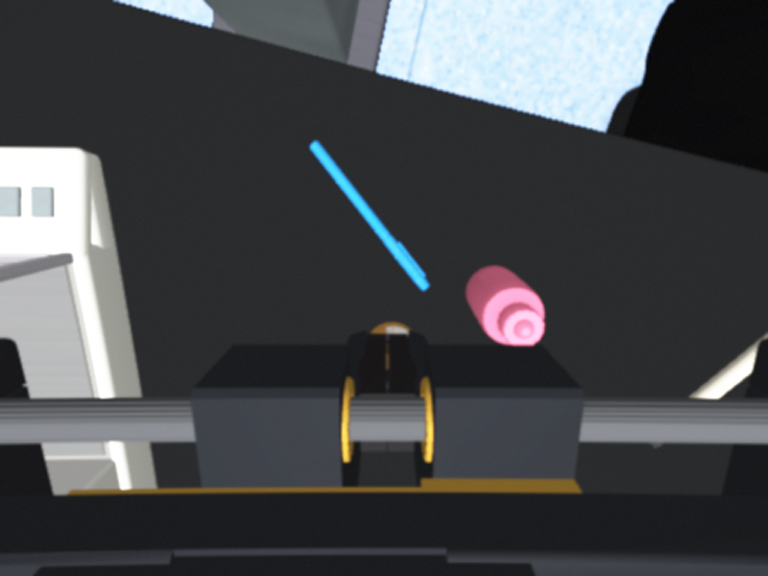

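View pics/t5.png

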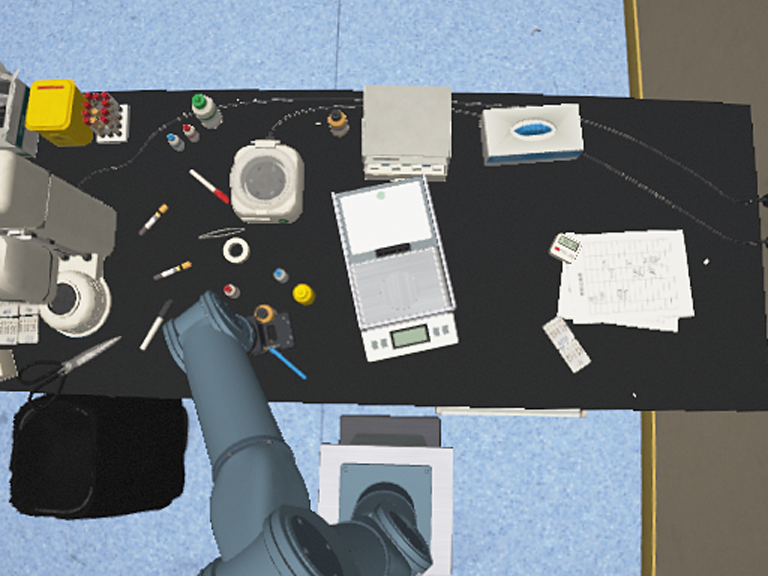

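```bash
python3 - <<'E'
from h import *
manip.move_gripper(.088)
B=np.array([.449,.2925,0])
o=st(); im=manip.snapshot("wrist");save(im,"pics/w6.png")
for d in manip.trace("reagent_bottle","wrist"):
    ys,xs=np.nonzero(d["pixels"]);print(round(d["p"],2),d["xy"],xs.min(),xs.max(),ys.min(),ys.max())
c=im[190:320,180:340];cv2.imwrite("pics/w6c.png",cv2.resize(cv2.cvtColor(c,cv2.COLOR_RGB2BGR),None,fx=4,fy=4,interpolation=cv2.INTER_CUBIC))
E
```

```text
t 12.93 tcp_b [-0.0594  0.3226  0.25  ] F [-0.0094 -0.421   0.6912] w 0.0879
0.74 [257.9, 242.4] 240 278 215 263
0.73 [186.9, 251.8] 159 200 238 300
0.67 [335.0, 201.8] 310 360 178 227
```

View pics/w6c.png

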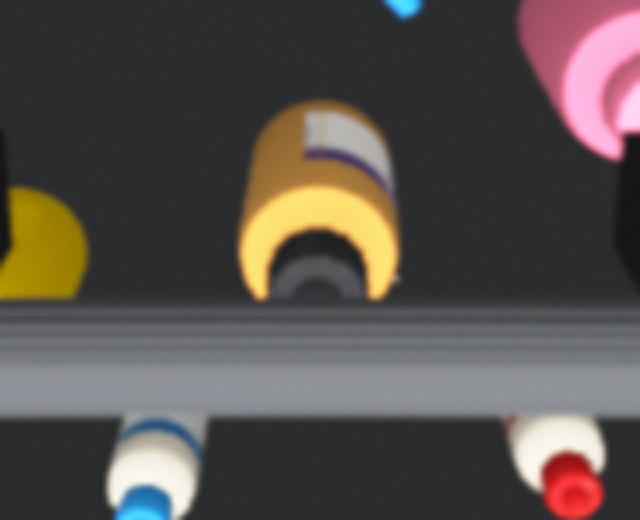

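```bash
python3 - <<'E'
from h import *
o=manip.get_obs()
W=lambda p,z:atz("wrist",p,z,o)
print("base front",W((260,215),0)+.022*bx)
print("shoulder front",W((260,236.5),.055)+.022*bx, )
print("width@.055",W((240,252),.055),W((280,252),.055))
print("cap",W((180+318/4,190+285/4),.092))
E
```

```text
base front [0.4531 0.2968 0.    ]
shoulder front [0.4581 0.2976 0.055 ]
width@.055 [0.4601 0.2752 0.055 ] [0.4496 0.3185 0.055 ]
cap [0.446  0.2939 0.092 ]
```

```bash
python3 - <<'E'
from h import *
B=np.array([.452,.2955,0])
manip.movel(B+[0,0,.22],RB,max_speed=.15)
print(manip.movel(B+[0,0,.103],max_speed=.12,f_stop=8)); st("at")
manip.move_gripper(0.0); st("grip")
manip.movel(B+[0,0,.14],max_speed=.08); st("lift")
save(manip.snapshot("wrist"),"pics/w7.png");save(manip.snapshot("side"),"pics/s7.png")
E
```

```text
False
at t 14.84 tcp_b [0.0147 0.3249 0.1037] F [ 0.1943  0.6063 -0.0847] w 0.0879
grip t 15.59 tcp_b [0.0142 0.3248 0.103 ] F [-0.3948 -0.109   0.0287] w 0.0422
lift t 16.21 tcp_b [0.0143 0.3248 0.1403] F [ 1.3243  0.1024 -1.5202] w 0.043
```

View pics/w7.png

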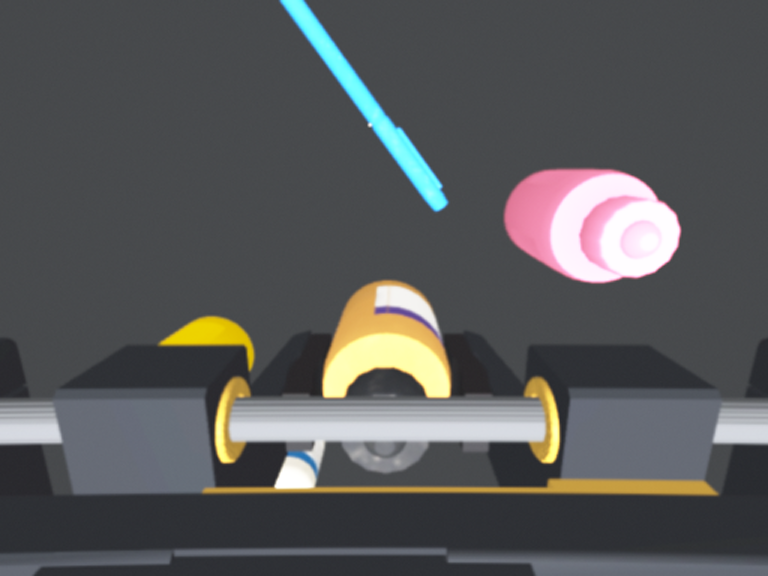

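View pics/s7.png

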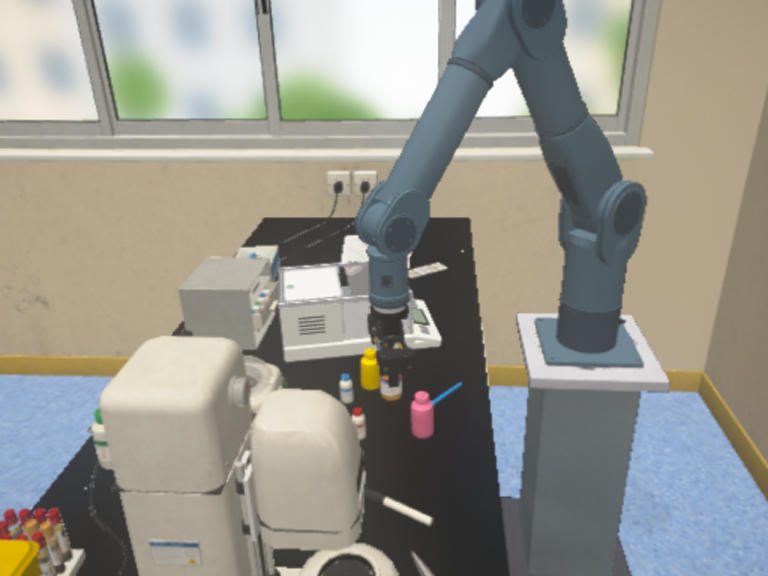

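```bash
python3 - <<'E'
from h import *
o=manip.get_obs()
for px,z,s in [((258,188.5),.037,"base front"),((258,295),.129,"cap"),((258,330/1.5),.092,"shoulder front")]:
    p=atz("wrist",px,z,o);print(s,w2b(p)-w2b(o["tcp_pos"]))
manip.movel(np.array(o["tcp_pos"])+[0,0,.165],max_speed=.2)
manip.movel(b2w(.0006,.0007,.30),RB,max_speed=.2); o=st("above")
save(manip.snapshot("wrist"),"pics/w8.png")
E
```

```text
base front [-0.0199  0.0005 -0.1027]
cap [-0.0007  0.0005 -0.0107]
shoulder front [-0.0175  0.0005 -0.0477]
above t 19.06 tcp_b [0.0007 0.0017 0.2999] F [-0.0554  0.1802 -1.0671] w 0.0427
```

View pics/w8.png

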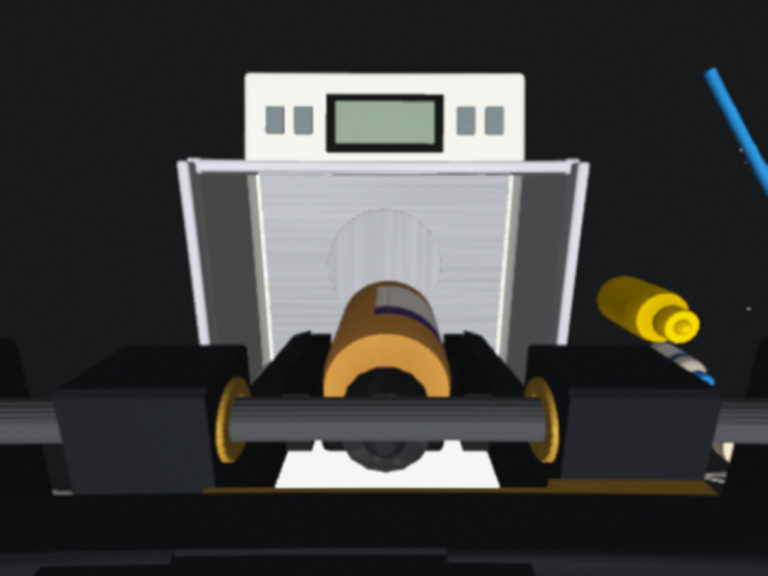

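```bash
python3 - <<'E'
from h import *
print(manip.movel(b2w(0,.0003,.175),max_speed=.1,f_stop=8)); st("near")
print(manip.movel(b2w(0,.0003,.1642),max_speed=.02,f_stop=2.5)); o=st("set")
for _ in range(3): manip.sleep(.1); st()
E
```

```text
False
near t 20.51 tcp_b [0.0004 0.0002 0.1755] F [-0.2379  0.5675 -1.4638] w 0.0428
False
set t 21.2 tcp_b [-0.      0.0003  0.1642] F [-0.5851 -0.1218 -1.2302] w 0.0428
 t 21.3 tcp_b [-0.      0.0003  0.1643] F [-0.5497  1.2592 -1.1326] w 0.0425
 t 21.4 tcp_b [0.     0.0003 0.1643] F [-0.2279 -0.3485 -0.3429] w 0.0425
 t 21.5 tcp_b [0.     0.0003 0.1643] F [-0.0527  0.4027 -1.4526] w 0.0426
```

```bash
python3 - <<'E'
from h import *
def avg(n=8):
    f=[]
    for _ in range(n): f.append(manip.get_obs()["force"]);manip.sleep(.02)
    return np.mean(f,0)
for z in (.1642,.1636,.163,.1625,.162,):
    manip.movel(b2w(0,.0003,z),max_speed=.01); f=avg(); print(z,f,manip.get_obs()["tcp_pos"][2])
    if f[2]>0.3: break
save(manip.snapshot("wrist"),"pics/w9.png")
E
```

```text
0.1642 [-0.5627  0.113  -0.4676] 0.16420780508429086
0.1636 [-0.6149  0.0036  0.3822] 0.16363093263478384
```

View pics/w9.png

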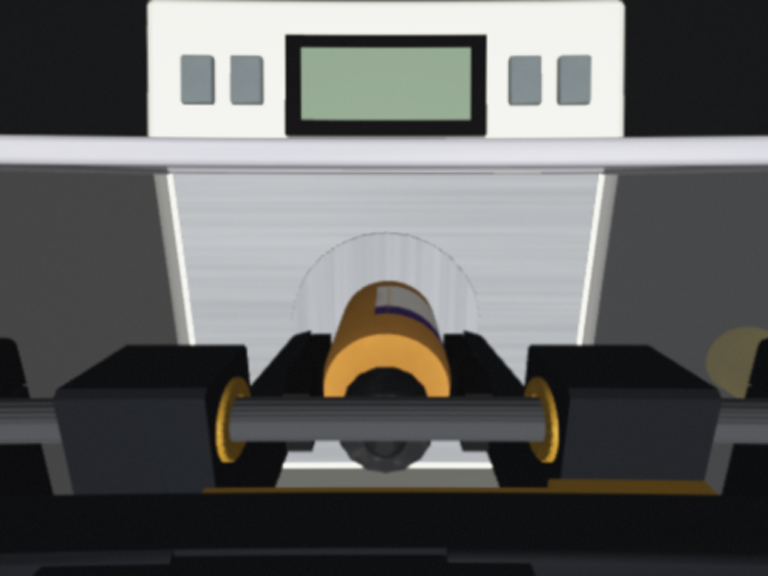

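```bash
python3 - <<'E'
from h import *
manip.move_gripper(.07); st("open"); manip.sleep(.4)
manip.movel(b2w(0,.0003,.30),max_speed=.12); st("up")
manip.movel(b2w(-.06,.0003,.36),max_speed=.2); o=st("view")
save(manip.snapshot("wrist"),"pics/w10.png");save(manip.snapshot("side"),"pics/s10.png")
print([(round(d["p"],2),d["xy"]) for d in manip.trace("reagent_bottle","wrist")],proj("wrist",b2w(0,0,.154),o),proj("wrist",b2w(0,0,.062),o))
E
```

```text
open t 22.89 tcp_b [0.     0.0003 0.1636] F [-0.8549 -0.0276 -0.2007] w 0.0702
up t 24.57 tcp_b [-0.0004  0.0004  0.2993] F [-0.5285  0.3237 -0.4155] w 0.0696
view t 25.15 tcp_b [-0.0597  0.0005  0.3595] F [ 0.5595  0.8168 -0.2978] w 0.0703
[(0.97, [391.3, 221.6]), (0.68, [255.3, 218.8]), (0.52, [505.6, 178.3])] [256.9316 233.8827] [257.1157 208.1717]
```

View pics/w10.png

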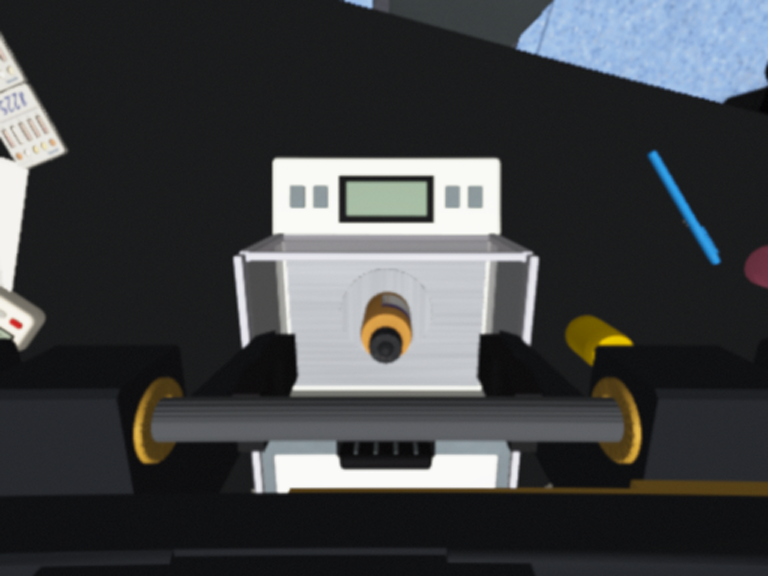

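```bash
python3 - <<'E'
from h import *
manip.move_gripper(0.0)
manip.movel(b2w(.115,0,.30),RB,max_speed=.2); st()
print(manip.movel(b2w(.115,0,.232),max_speed=.1,f_stop=8)); st("down")
print(manip.movel(b2w(-.035,0,.232),max_speed=.07,f_stop=10)); st("pushed")
print(manip.movel(b2w(-.066,0,.232),max_speed=.025,f_stop=8)); st("stop")
manip.sleep(.3); st("stop")
save(manip.snapshot("wrist"),"pics/w11.png")
E
```

```text
t 27.45 tcp_b [ 0.1144 -0.0003  0.3002] F [-0.0357 -0.6816  0.2034] w 0.0009
False
down t 28.28 tcp_b [ 0.1153 -0.0001  0.2326] F [-0.1483 -0.1681  0.504 ] w 0.0003
False
pushed t 30.57 tcp_b [-0.0349 -0.0001  0.232 ] F [-0.0646  0.8638  0.5553] w 0.0002
True
stop t 31.23 tcp_b [-0.0467 -0.0001  0.2321] F [ 1.5786 -0.3331  0.6126] w 0.0004
stop t 31.52 tcp_b [-0.0466  0.      0.2317] F [ 0.8025 -0.145  -0.4855] w 0.0003
```

```bash
python3 - <<'E'
from h import *
print(manip.movel(b2w(-.060,0,.232),max_speed=.015,f_stop=15)); st("stop")
manip.sleep(.2); st("stop")
print(manip.movel(b2w(-.060,0,.232),max_speed=.015,f_stop=20)); st("stop")
save(manip.snapshot("wrist"),"pics/w11.png")
E
```

```text
True
stop t 32.02 tcp_b [-0.0471  0.0002  0.2324] F [ 1.2557 -0.1297  0.8529] w 0.0006
stop t 32.23 tcp_b [-0.0471  0.0002  0.2323] F [0.9591 0.2871 2.0042] w 0.0002
True
stop t 32.67 tcp_b [-0.0475  0.0003  0.2327] F [0.4965 0.4032 0.8127] w 0.0003
```

View pics/w11.png

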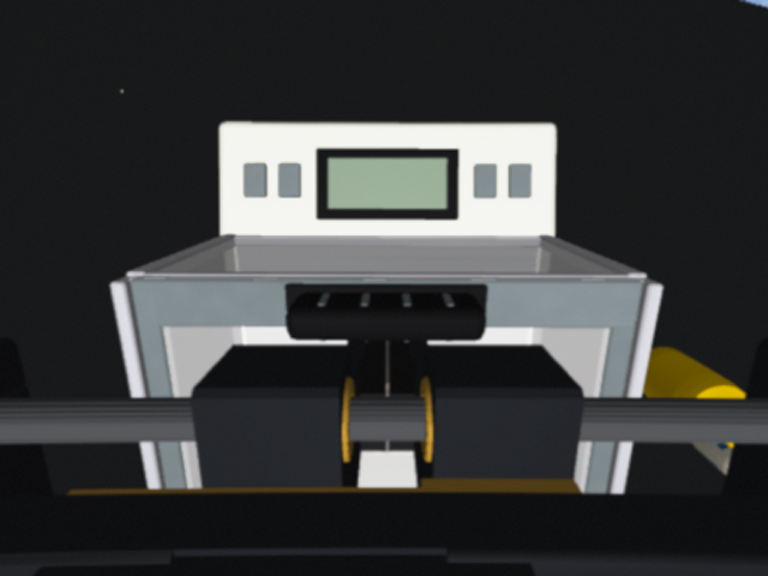

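```bash
python3 - <<'E'
from h import *
manip.movel(b2w(-.035,0,.235),max_speed=.08)
manip.movel(b2w(-.03,0,.30),max_speed=.15)
manip.movel(b2w(-.02,0,.42),max_speed=.2)
o=st()
im=manip.snapshot("wrist");save(im,"pics/w12.png")
c=im[60:260,165:350];cv2.imwrite("pics/w12c.png",cv2.resize(cv2.cvtColor(c,cv2.COLOR_RGB2BGR),None,fx=3,fy=3,interpolation=cv2.INTER_CUBIC))
for x in (-.0725,-.066-.0065,-.066+.0065):print(x,[(proj("wrist",b2w(x,y,.183),o)-[165,60])*3 for y in(-.035,.035)])
print("cap pred",(proj("wrist",b2w(0,0,.154),o)-[165,60])*3)
E
```

```text
t 34.37 tcp_b [-0.0207  0.0002  0.4184] F [-0.1734  0.4874 -0.1856] w 0.0001
-0.0725 [array([185.7682, 206.2635]), array([371.9523, 206.7001])]
-0.07250000000000001 [array([185.7682, 206.2635]), array([371.9523, 206.7001])]
-0.059500000000000004 [array([186.7916, 241.3471]), array([370.771, 241.795])]
cap pred [278.6071 374.0444]
```

View pics/w12c.png

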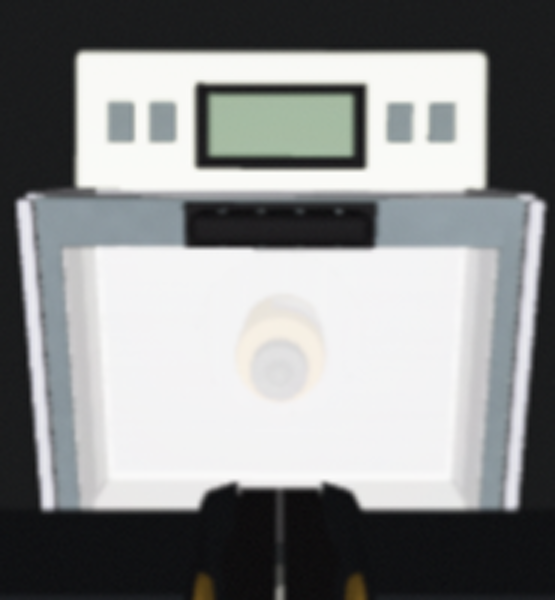

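```bash
python3 - <<'E'
from h import *
manip.sleep(.5); save(manip.snapshot("top"),"pics/t13.png"); manip.close_job(); st()
E
```

```text
the job is handed in; nothing more can be done
the job is handed in; nothing more can be done
```

View pics/t13.png

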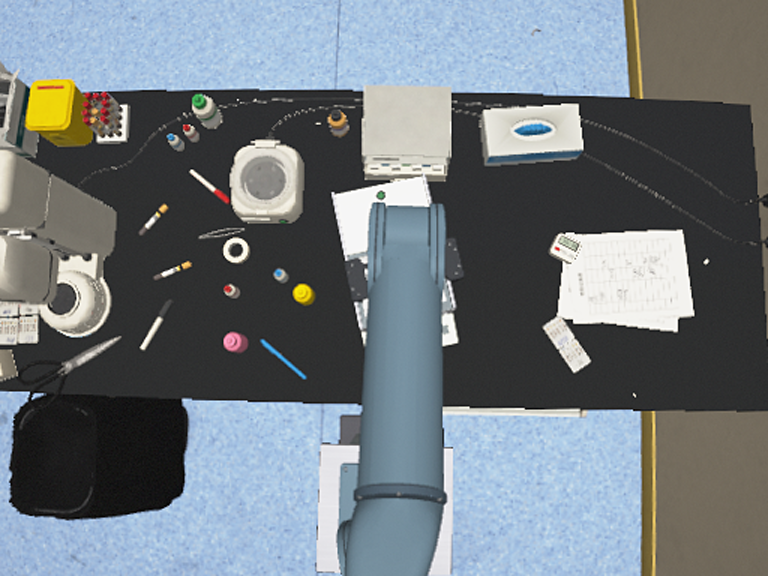

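The job is handed in at about 35 s: the door was opened, the amber reagent bottle was set on the pan and released, and the door was pushed shut over it. The hand-in reports no verdict.

**Last checks:**
- **Bottle:** through the closed door it stands upright, with its cap within about 2 mm of where a centred bottle's should appear. It was set down with about 1.5 N on the pan, far below the overload stop.
- **Door:** it rests firmly on its front stop, and the bar lies where the shut position puts it in the last wrist picture.
- **Surroundings:** in the last top picture the dropper bottles, pen, timer and test plate look unmoved, and the arm was clear of the balance.

**Disagreement:** when the door stopped, the fingers were about 4 mm short of the position I expected. Pushing again with up to 20 N moved them less than 1 mm further. I put the gap down to the fingers and bar being slightly thicker than I assumed. The door position itself was only read from the pictures and the push.

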